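# Lid the finished boxes

### The job

Close the four finished boxes: put each lid on the box it was made for (round, six-sided, large square, small square), fully seated and with its corners over the corners of the box. Leave the boxes standing where they are and do not disturb the tea cup.

Things in the scene. Friction and masses are not known exactly. Their poses are not given: they have to be found in the camera images.
- round_box: The round box: open-topped, dark wood lined with cream paper at the bottom, round, 92 mm across outside and 80 mm inside, 62 mm high, walls and floor 6 mm, about 250 g, loose on the table. Origin: centre of its underside; z up, yaw does not matter.
- round_lid: Lid of the round box, dark wood, 90 g, lying right way up: plate round, 98 mm across, 7 mm thick; under it a block 68 mm across, 10 mm deep, 6 mm slack all round in the box mouth; central upright round brass knob, 20 mm across, 26 mm tall. Origin: centre of the block's underside; z up, yaw does not matter; knob from z 17 to 43 mm. Seated: 52 mm above the box's origin.
- hex_box: The six-sided box: open-topped, dark wood lined with cream paper at the bottom, six-sided, 90 mm across its flats outside (104 mm over its corners) and 78 mm across flats inside, 50 mm high, walls and floor 6 mm, about 220 g, loose on the table. Origin: centre of its underside; z up, x axis towards a corner.
- hex_lid: Lid of the six-sided box, dark wood, 90 g, lying right way up: plate six-sided, 96 mm across flats, 7 mm thick; under it a block 66 mm across flats, 10 mm deep, 6 mm slack all round in the box mouth; central upright round brass knob, 20 mm across, 26 mm tall. Origin: centre of the block's underside; z up, x axis towards a corner; knob from z 17 to 43 mm. Seated: 40 mm above the box's origin.
- large_square_box: The large square box: open-topped, dark wood lined with cream paper at the bottom, square, 92 x 92 mm outside and 80 x 80 mm inside, 56 mm high, walls and floor 6 mm, about 280 g, loose on the table. Origin: centre of its underside; z up, x and y axes square to its walls.
- large_square_lid: Lid of the large square box, dark wood, 100 g, lying right way up: plate square, 98 x 98 mm, 7 mm thick; under it a block 68 x 68 mm, 10 mm deep, 6 mm slack all round in the box mouth; central upright round brass knob, 20 mm across, 26 mm tall. Origin: centre of the block's underside; z up, x and y axes square to its edges; knob from z 17 to 43 mm. Seated: 46 mm above the box's origin.
- small_square_box: The small square box: open-topped, dark wood lined with cream paper at the bottom, square, 68 x 68 mm outside and 56 x 56 mm inside, 72 mm high, walls and floor 6 mm, about 200 g, loose on the table. Origin: centre of its underside; z up, x and y axes square to its walls.
- small_square_lid: Lid of the small square box, dark wood, 60 g, lying right way up: plate square, 74 x 74 mm, 7 mm thick; under it a block 44 x 44 mm, 10 mm deep, 6 mm slack all round in the box mouth; central upright round brass knob, 20 mm across, 26 mm tall. Origin: centre of the block's underside; z up, x and y axes square to its edges; knob from z 17 to 43 mm. Seated: 62 mm above the box's origin.
- tea_cup: An empty white ceramic tea cup without a handle, 66 mm across its rim and 60 mm high, standing loose among the boxes and lids. Origin: centre of its underside; z up. Not to be moved or knocked over.
Mind the look-alikes: they are no part of the job. Leave any green look-alike of the hex_lid alone.

How it is judged:
At the end, for the whole second after the job is handed in: Each lid is on its own box: centred within 10 mm, within 3 mm of its seated height, level within 0.06 rad, corners within 0.16 rad of the box's corners (any equal way round); the boxes are upright, within 30 mm of their starting places; all released and at rest (horizontal distance between round_lid and round_box below 0.01 m and z of round_lid in the frame of round_box between 0.049 and 0.055 m and angle between each of round_lid, round_box, hex_lid, hex_box, large_square_lid, large_square_box, small_square_lid, small_square_box's own z axis and vertical below 0.06 rad and distance of each of round_box, hex_box, large_square_box, small_square_box from where it was at the start of the episode below 0.03 m and linear speed of each of round_lid, round_box, hex_lid, hex_box, large_square_lid, large_square_box, small_square_lid, small_square_box below 0.02 m/s and contact force between each of round_lid, hex_lid, large_square_lid, small_square_lid and the fingers below 0.1 N and horizontal distance between hex_lid and hex_box below 0.01 m and z of hex_lid in the frame of hex_box between 0.037 and 0.043 m and (angle between the x axis of hex_lid and the x axis of hex_box, either way round below 0.16 rad or angle between the x axis of hex_lid and the x axis of hex_box, either way round between 0.8872 and 1.2072 rad) and horizontal distance between large_square_lid and large_square_box below 0.01 m and z of large_square_lid in the frame of large_square_box between 0.043 and 0.049 m and (angle between the x axis of large_square_lid and the x axis of large_square_box, either way round below 0.16 rad or angle between the x axis of large_square_lid and the x axis of large_square_box, either way round above 1.4108 rad) and horizontal distance between small_square_lid and small_square_box below 0.01 m and z of small_square_lid in the frame of small_square_box between 0.059 and 0.065 m and (angle between the x axis of small_square_lid and the x axis of small_square_box, either way round below 0.16 rad or angle between the x axis of small_square_lid and the x axis of small_square_box, either way round above 1.4108 rad)); the robot touches nothing.
It fails at once if the tea cup is shifted by more than 30 mm or knocked over (distance of tea_cup from where it was at the start of the episode above 0.03 m or angle between tea_cup's own z axis and vertical above 0.4 rad).
It also fails if it takes over 109 s, if anything falls off the work surface, if the arm or the gripper's body presses on something with over 40 N, if the wrist force passes 120 N, or if a joint passes its speed limit or range.

### The arm

A 6-joint arm with a two-finger parallel gripper is mounted at the origin on the work surface. World frame = base frame: x ahead of the robot, y to its left, z up, the work surface at z = 0. Lengths are in m, angles in rad, forces in N, time in s.
With the tool pointing down it reaches from about 0.225 to 0.875 m from the base axis. Payload 3.4 kg.
Tool frame: the origin (TCP) lies on the centre line of the jaws, within the pads' length; the fingertips stand 19 mm ahead of it and the grasp point (between the pads) is the TCP; z points along the fingers, y is the line along which they close (so a half turn about z gives the same grasp; the last joint's range is limited). The gripper opens to 85 mm and grips with 20 to 120 N. Pads are 22 mm wide; open, the fingers measure 114 mm over their backs; the gripper's body (76 mm by 85 mm) begins 54 mm behind the grasp point. The pads swing forward as they close: fully open they stand 13 mm farther back than shut.
Start: joints at [-1.329, 0.276, 1.505, -0, 1.361, -0.121], TCP at [0.204, -0.538, 0.23] pointing down, gripper open.
Joint ranges: [-2.89, 2.89], [-0.75, 2.08], [0.22, 2.7], [-1.18, 4.32], [0.11, 2.71], [-2.7, 2.7]. Speed limits (rad/s): [2.57, 2.57, 3.14, 3.14, 3.14, 3.14].

### API

Orientations are given as [roll, pitch, yaw] about the fixed x, y, z axes, in that order (R = Rz(yaw) Ry(pitch) Rx(roll)).
In Python, from workcell import * gives the robot as it stands. The module is installed in compiled form; this text tells all that it offers.
- The arm moves only by the tool apply_moves, never from a script. Its argument "motion" is text: rows parted by semicolons, each of 7 numbers parted by spaces: the opening in per cent of the stroke, from 0 (shut) to 100 (fully open), then the shift along the tool's x, y, z in m, then the turn, a rotation vector about the tool's x, y, z in degrees. In form: hand x y z wx wy wz; .... A call has exactly 10 rows; each row shifts and turns the commanded pose from where the row before left it, along the tool's axes as they then stand; what a row does not reach is not made up. A row lasts 1/8 s, in which the tool goes at most 62.5 mm and 10.7 degrees, less where a joint would pass 70% of its speed; a pose out of reach is approached as far as the arm can. A call is refused whole if a number of a shift passes 0.0625 or a number of a turn 10.7, either way. A call with a gripper value outside its range is refused whole. The fingers move at their own pace and stop on an object; the grip force is fixed at half the most. Time passes only in rows, so rows that do not move let the fingers close, or fill a call up. It gives the time, the measured TCP pose, the force, the opening and the grip force at its end, in the units of the state.
- read_state(): the state, without advancing time (a new reading comes with each control period).
- camera(name): name is "side" or "top" or "wrist"; returns (picture, depth): 400x640x3 uint8, red, green, blue; 400x640 float32, m along the optical axis (not along the pixel's ray), 0 where there is no reading.
- camera_params(name): a dict with "K" (3x3 intrinsics, pixels), "xyz" and "rotation" of the camera in the world; the wrist camera has in their place "tool_from_camera" (4x4, takes a point from camera to tool coordinates, whose origin is the TCP and whose axes are the flange's). Camera axes: x right, y up, looking along -z (the intrinsics and any distortion apply to the point x, -y, -z); pixel columns grow to the right and rows downward; lengths in m; the calibration is good to about 2 mm. A picture is of the moment at which its call begins: read the wrist's pose just before it. camera_params takes no time and is no camera call.
- finish_job(): hands the job in; it is judged then, once.
The state is a dict: "time": time; "joints": joint angles; "qd": joint speeds; "joint_efforts": joint torques, N m; "tool_pos": TCP position; "tool_rot": TCP orientation; "contact_force": force on the tool from outside, world axes, zero at the start; "ft_torque": the same for the moment, N m; "finger_gap": finger opening in m; "grasp_force": force on a finger pad.
Only numpy, scipy, OpenCV 4.12 (cv2) and the standard library are available. Lean on these libraries where they do the work, as an engineer would, in place of code of your own. Each camera call takes 0.05 s, during which the arm holds its last target. There are 200 camera calls.

## Working session

There is one attempt and no reset: what is moved stays moved. The work goes in short steps, Python scripts to look and compute and a tool call to move; the robot and the scene stay as the last step left them, time stands still between calls to the robot, and variables do not carry over. Pictures are saved under pics/ and viewed, at most 14 in all, crops included, and the job is handed in when it is done.

Besides the shell and the picture viewer there is one more tool, called after "Call:" as a command line: name --argument value ..., lists and objects as JSON in quotes. apply_moves: Moves the arm, as the interface text tells. Its arguments: {"type":"object","properties":{"motion":{"type":"string"}},"required":["motion"]}

```bash
mkdir -p pics; python3 - <<'E'
from workcell import *
import cv2,numpy as np
s=read_state();print(s['time'],s['tool_pos'],s['tool_rot'])
for n in("top","side"):
    p,d=camera(n);cv2.imwrite(f"pics/{n}0.png",p[:,:,::-1]);np.savez(f"{n}0.npz",p=p,d=d)
    print(n,camera_params(n), d.min(),d.max())
E
```

```text
0.0 [ 0.20391873 -0.53704631  0.22943575] [-3.13974981e+00 -2.08434363e-04  3.62798985e-01]
top {'K': array([[360.99101064,   0.        , 317.03028265],
       [  0.        , 360.99101064, 209.09905762],
       [  0.        ,   0.        ,   1.        ]]), 'xyz': array([0.33693108, 0.00779728, 1.12083033]), 'rotation': array([ 7.99176597e-02,  4.56360965e-04, -1.54577747e+00])} 0.0 1.9881184
side {'K': array([[510.87605048,   0.        , 319.36629997],
       [  0.        , 510.87605048, 196.52388861],
       [  0.        ,   0.        ,   1.        ]]), 'xyz': array([-0.28709319,  1.02636473,  0.94699928]), 'rotation': array([ 0.94200309,  0.00546707, -2.54143957])} 0.0 3.6587207
```

View pics/top0.png

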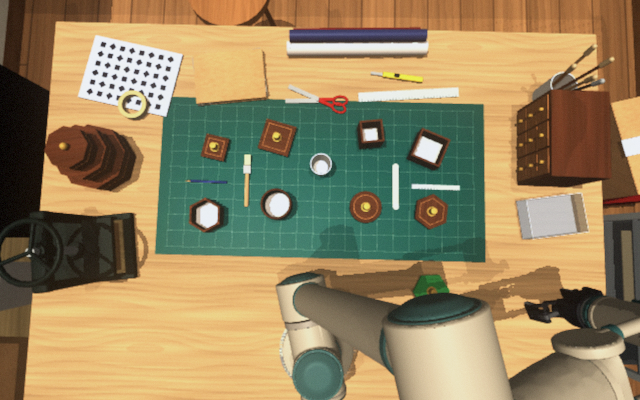

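View pics/side0.png

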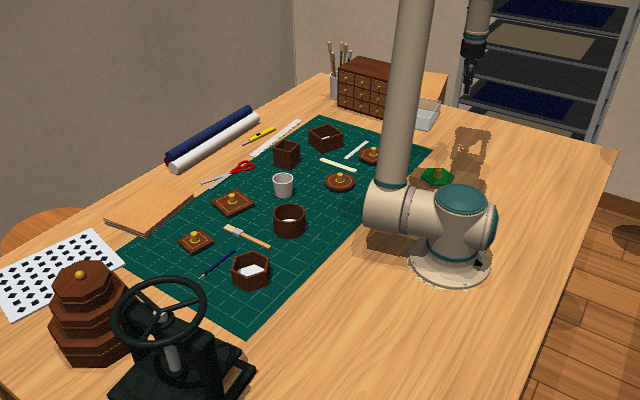

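```bash
cat > h.py <<'E'
import numpy as np,cv2
from scipy.spatial.transform import Rotation as R
from workcell import camera_params,camera,read_state
def pose(n,s=None):
    c=camera_params(n)
    if n=="wrist":
        Rt=R.from_euler('xyz',s['tool_rot']).as_matrix();T=np.array(c['tool_from_camera'])
        return c['K'],Rt@T[:3,:3],Rt@T[:3,3]+s['tool_pos']
    return c['K'],R.from_euler('xyz',c['rotation']).as_matrix(),np.array(c['xyz'])
def rays(K,M,uv):
    uv=np.asarray(uv,float).reshape(-1,2)
    return np.c_[(uv[:,0]-K[0,2])/K[0,0],-(uv[:,1]-K[1,2])/K[1,1],-np.ones(len(uv))]@M.T
def plane(P,uv,z):
    K,M,t=P;r=rays(K,M,uv);return t+r*((z-t[2])/r[:,2])[:,None]
def cloud(P,d):
    K,M,t=P;h,w=d.shape;u,v=np.meshgrid(np.arange(w),np.arange(h))
    return (t+rays(K,M,np.c_[u.ravel(),v.ravel()])*d.reshape(-1,1)).reshape(h,w,3)
E
python3 - <<'E'
from h import *
np.set_printoptions(precision=4,suppress=True)
f=np.load('top0.npz');p,d=f['p'],f['d'];P=pose('top');W=cloud(P,d)
m=(W[...,2]>.008)&(d>0)&(W[...,0]>.2);m[:, :160]=0;m[:,500:]=0;m[:110]=0;m[265:]=0
print('mat z',np.median(W[170:250,170:480,2]))
n,l,st,c=cv2.connectedComponentsWithStats(m.astype(np.uint8))
for i in range(1,n):
    if st[i,4]<60:continue
    q=W[l==i];top=np.percentile(q[:,2],97)
    out=[c[i].round(1),st[i,4],'top',round(top,4)]
    k=q[q[:,2]>top-.01]
    (a,b),sz,an=cv2.minAreaRect((q[:,:2]*1000).astype(np.float32))
    (a2,b2),sz2,an2=cv2.minAreaRect((k[:,:2]*1000).astype(np.float32))
    print(*out,'all',np.round([a,b,*sz,an],1),'rim',np.round([a2,b2,*sz2,an2],1))
hsv=cv2.cvtColor(p,cv2.COLOR_RGB2HSV)
km=cv2.inRange(hsv,(18,120,120),(35,255,255));km[:,:160]=0;km[:,500:]=0;km[:110]=0;km[265:]=0
n,l,st,c=cv2.connectedComponentsWithStats(km)
for i in range(1,n):
    if st[i,4]>8: print('brass',c[i].round(1),st[i,4],plane(P,c[i],.038))
cv2.imwrite('pics/top0z.png',cv2.resize(p[105:265,155:490,::-1],None,fx=2.3,fy=2.3,interpolation=cv2.INTER_CUBIC))
E
```

```text
mat z -0.00010192346608539626
[277.2 137.6] 979 top 0.0391 all [647.2 140.6  98.9  98.6  74.6] rim [646.3 140.4  18.4  17.9  54.1]
[370.9 133.4] 511 top 0.0736 all [ 657.7 -146.8   69.9   68.2    6.6] rim [ 657.7 -147.    69.7   68.1    6.9]
[429.6 149. ] 649 top 0.0572 all [ 616.7 -326.7   93.4   95.    68.1] rim [ 616.8 -327.1   93.5   93.9   67.5]
[215.2 147.4] 569 top 0.0413 all [611.1 333.1  76.4  75.   78.4] rim [610.1 332.3  18.2  19.2  64.5]
[247.2 164.9] 81 top 0.0128 all [560.1 232.3  60.5  19.6   2.5] rim [560.1 232.3  60.5  19.6   2.5]
[321.1 162.4] 216 top 0.0605 all [557.2   1.9  62.2  59.9   2. ] rim [557.5   1.9  61.7  59.9   2. ]
[275.6 203.4] 325 top 0.0626 all [434.  131.3  89.5  90.1   1.6] rim [434.1 131.9  89.3  88.9   1.6]
[365.7 207. ] 793 top 0.0401 all [ 435.8 -138.3   93.2   96.1    1.3] rim [ 435.8 -138.6   17.    19.    47.1]
[431.4 211.7] 860 top 0.0396 all [ 426.7 -341.3   95.2  109.1   23.1] rim [ 426.7 -339.9   18.3   17.1   49.9]
[205.5 215.3] 456 top 0.0515 all [397.1 344.6  91.6 101.8  89.5] rim [397.1 344.8 102.1  90.3  60.2]
brass [492.3 130.4] 9
[... 425 characters left out ...]
.038 ]]
brass [365.1 206.6] 78 [[ 0.4349 -0.134   0.038 ]]
brass [431.9 211. ] 74 [[ 0.4266 -0.335   0.038 ]]
brass [492.1 216.2] 33 [[ 0.4153 -0.5158  0.038 ]]
brass [492.7 222.2] 38 [[ 0.3975 -0.5172  0.038 ]]
brass [491.  231.8] 22 [[ 0.3684 -0.512   0.038 ]]
brass [491.9 238.2] 31 [[ 0.3495 -0.5143  0.038 ]]
brass [494.2 253.8] 60 [[ 0.3032 -0.5205  0.038 ]]
brass [256.1 259.7] 98 [[0.2682 0.1879 0.038 ]]
brass [211.4 258.6] 10 [[0.268  0.3211 0.038 ]]
brass [222.9 258.8] 23 [[0.2683 0.287  0.038 ]]
brass [177.9 260.6] 20 [[0.2596 0.4205 0.038 ]]
brass [190.4 260.7] 14 [[0.2602 0.3832 0.038 ]]
brass [284.8 262.1] 30 [[0.263  0.1023 0.038 ]]
brass [221.5 263.7] 13 [[0.2537 0.2905 0.038 ]]
```

View pics/top0z.png

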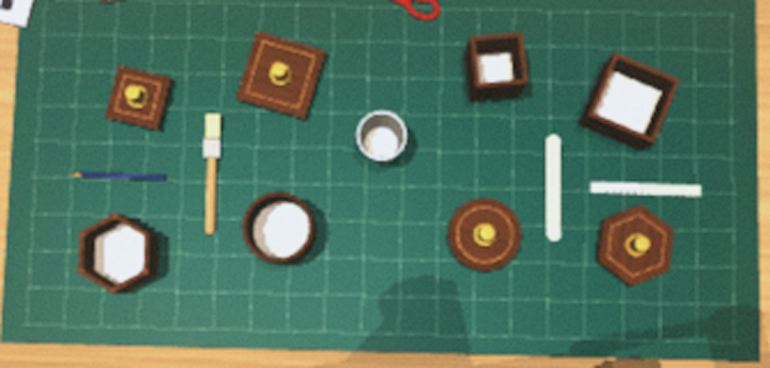

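```bash
cat >> h.py <<'E'
def plan(x,y,z,yawdeg,n,s=None):
    """n equal rows from the present pose to a tool-down pose; turn first, shifts in the tool axes as they then stand"""
    s=s or read_state();T=R.from_euler('xyz',s['tool_rot']);G=R.from_euler('xyz',[np.pi,0,np.radians(yawdeg)])
    w=(T.inv()*G).as_rotvec();D=(np.array([x,y,z])-s['tool_pos'])/n
    print('dist/row mm',np.linalg.norm(D)*1e3,'now',np.round(s['tool_pos'],4),'yaw',np.degrees(s['tool_rot'][2]).round(2))
    for i in range(n):
        Ti=T*R.from_rotvec(w*i/n);print(np.round(Ti.inv().apply(D),4),np.degrees(w/n).round(2))
E
python3 - <<'E'
from h import *
np.set_printoptions(precision=4,suppress=True)
c=camera_params('wrist');print(c)
plan(.40,-.34,.26,90,8)
E
```

```text
{'K': array([[356.2117,   0.    , 321.8257],
       [  0.    , 356.2117, 196.3106],
       [  0.    ,   0.    ,   1.    ]]), 'tool_from_camera': array([[-0.0005,  0.947 ,  0.3213,  0.0828],
       [ 1.    ,  0.001 , -0.0014,  0.0002],
       [-0.0016,  0.3213, -0.947 , -0.1439],
       [ 0.    ,  0.    ,  0.    ,  1.    ]])}
dist/row mm 34.95974276121991 now [ 0.2039 -0.5371  0.2295] yaw 20.79
[ 0.0317 -0.0143 -0.0038] [-0.01 -0.01 -8.65]
[ 0.0335 -0.0094 -0.0038] [-0.01 -0.01 -8.65]
[ 0.0345 -0.0043 -0.0038] [-0.01 -0.01 -8.65]
[ 0.0347  0.001  -0.0038] [-0.01 -0.01 -8.65]
[ 0.0342  0.0062 -0.0038] [-0.01 -0.01 -8.65]
[ 0.0329  0.0112 -0.0038] [-0.01 -0.01 -8.65]
[ 0.0308  0.0161 -0.0038] [-0.01 -0.01 -8.65]
[ 0.028   0.0205 -0.0038] [-0.01 -0.01 -8.65]
```

```bash
python3 - <<'E'
from h import *
plan(.50,-.19,.30,90,10)
E
```

```text
dist/row mm 46.16289155125942 now [ 0.2039 -0.5371  0.2295] yaw 20.79
[ 0.04  -0.022 -0.007] [-0.01 -0.01 -6.92]
[ 0.0424 -0.017  -0.007 ] [-0.01 -0.01 -6.92]
[ 0.0441 -0.0117 -0.007 ] [-0.01 -0.01 -6.92]
[ 0.0452 -0.0063 -0.007 ] [-0.01 -0.01 -6.92]
[ 0.0456 -0.0009 -0.007 ] [-0.01 -0.01 -6.92]
[ 0.0454  0.0046 -0.007 ] [-0.01 -0.01 -6.92]
[ 0.0445  0.0101 -0.007 ] [-0.01 -0.01 -6.92]
[ 0.043   0.0154 -0.007 ] [-0.01 -0.01 -6.92]
[ 0.0408  0.0204 -0.007 ] [-0.01 -0.01 -6.92]
[ 0.038   0.0252 -0.007 ] [-0.01 -0.01 -6.92]
```

Call:
apply_moves --motion "50 0.04 -0.022 -0.007 0 0 -6.92;50 0.042 -0.017 -0.007 0 0 -6.92;50 0.044 -0.012 -0.007 0 0 -6.92;50 0.045 -0.006 -0.007 0 0 -6.92;50 0.046 -0.001 -0.007 0 0 -6.92;50 0.045 0.005 -0.007 0 0 -6.92;50 0.044 0.010 -0.007 0 0 -6.92;50 0.043 0.015 -0.007 0 0 -6.92;50 0.041 0.020 -0.007 0 0 -6.92;50 0.038 0.025 -0.007 0 0 -6.92"

```text
time: 1.35
tool_pos: [0.4993, -0.1895, 0.3001]
tool_rot: [-3.141, -0.0, 1.575]
contact_force: [0.7, -0.1, -0.6]
finger_gap: 0.0427
grasp_force: 0.0
```

```bash
python3 - <<'E'
from h import *
import pickle
s=read_state();print(s['tool_pos'],s['tool_rot'],s['finger_gap'],s['qd'].max() if hasattr(s['qd'],'max') else max(s['qd']))
p,d=camera('wrist');s2=read_state();print(s2['tool_pos'])
pickle.dump((s,p,d),open('w1.pkl','wb'));cv2.imwrite('pics/w1.png',p[:,:,::-1])
E
```

```text
[ 0.49925856 -0.18946865  0.30012248] [-3.14092300e+00 -1.25624579e-04  1.57462064e+00] 0.042724622499533724 0.6841683098193997
[ 0.5032319  -0.18510658  0.30099312]
```

View pics/w1.png

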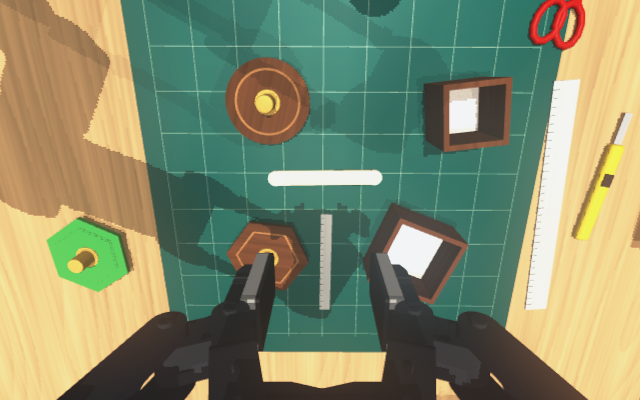

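Call:
apply_moves --motion "50 -0.02 0 -0.02 0 0 0;50 -0.02 0 -0.02 0 0 0;50 -0.02 0 -0.02 0 0 0;50 -0.02 0 -0.02 0 0 0;50 -0.01 0 0 0 0 0;50 0 0 0 0 0 0;50 0 0 0 0 0 0;50 0 0 0 0 0 0;50 0 0 0 0 0 0;50 0 0 0 0 0 0"

```text
time: 2.65
tool_pos: [0.4987, -0.2805, 0.3803]
tool_rot: [3.142, 0.0, 1.571]
contact_force: [-0.4, -0.0, 0.8]
finger_gap: 0.0424
grasp_force: 0.0
```

```bash
python3 - <<'E'
from h import *
import pickle
s=read_state();print(s['tool_pos'],s['tool_rot'],max(s['qd']))
p,d=camera('wrist');print(read_state()['tool_pos'])
pickle.dump((s,p,d),open('w1.pkl','wb'));cv2.imwrite('pics/w1b.png',p[:,:,::-1])
E
```

```text
[ 0.49865901 -0.28050914  0.38033355] [3.14155147e+00 3.54804480e-05 1.57095246e+00] 0.0015077394319079852
[ 0.49868907 -0.28060235  0.38032963]
```

View pics/w1b.png

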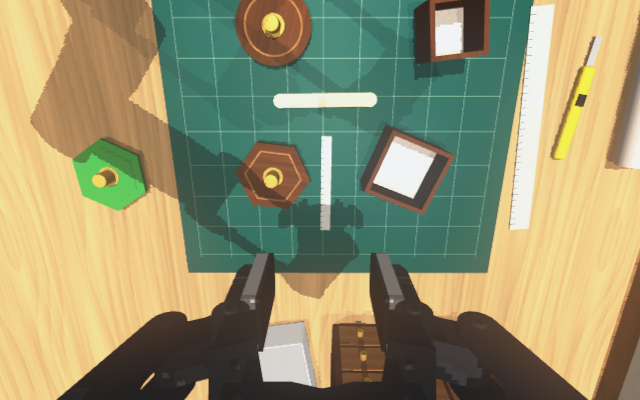

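```bash
cat >> h.py <<'E'
OBJ={'hex_lid':(.427,-.341,.017,6),'large_square_lid':(.647,.1405,.017,4),'small_square_lid':(.6105,.333,.017,4),'round_lid':(.436,-.1385,.017,0),
'hex_box':(.397,.345,.050,6),'large_square_box':(.617,-.327,.056,4),'small_square_box':(.6577,-.147,.072,4),'round_box':(.434,.1315,.062,0),'tea_cup':(.5572,.002,.06,0)}
def measure(P,d,names,r=.07):
    W=cloud(P,d)
    for n in names:
        x,y,h,k=OBJ[n];m=(d>0)&(np.hypot(W[...,0]-x,W[...,1]-y)<r)&(W[...,2]>h-.006)
        nn,l,st,_=cv2.connectedComponentsWithStats(m.astype(np.uint8));q=W[l==1+st[1:,4].argmax()]
        ztop=np.median(q[:,2]) if h!=.017 else np.median(q[q[:,2]<.025,2])
        hu=cv2.convexHull((q[:,:2]*1000).astype(np.float32));M=cv2.moments(hu);H=hu[:,0]
        c=np.array([M['m10'],M['m01']])/M['m00'];out=''
        wd=lambda a:np.ptp(H@[np.cos(a),np.sin(a)])
        if k:
            per=2*np.pi/k;A=np.arange(0,per,.005);N=k//2
            S=[sum(wd(a+j*per) for j in range(N)) for a in A];b=A[np.argmin(S)]
            out=f'flat-normal {np.degrees(b):.1f} mod {360//k}, width {min(S)/N:.1f}'
        kn=q[q[:,2]>.034,:2].mean(0)*1000 if h==.017 else None
        print(n,'c',c.round(1),'diam',2*np.sqrt(M['m00']/np.pi).round(1),'ztop',(ztop*1e3).round(1),out,'knob',kn,len(q))
E
python3 - <<'E'
from h import *
import pickle
s,p,d=pickle.load(open('w1.pkl','rb'))
measure(pose('wrist',s),d,['hex_lid','large_square_box','small_square_box','round_lid'])
print('top:');measure(pose('top'),np.load('top0.npz')['d'],OBJ)
plan(.5,.19,.38,90,8,s)
E
```

```text
hex_lid c [ 426.2 -339.8] diam 100.8 ztop 17.8 flat-normal 23.2 mod 60, width 96.5 knob [ 426.9858945  -338.38210872] 3588
large_square_box c [ 616.4 -325.4] diam 104.4 ztop 56.5 flat-normal 67.6 mod 90, width 92.9 knob None 1355
small_square_box c [ 657.  -148.4] diam 74.2 ztop 72.3 flat-normal 6.6 mod 90, width 67.9 knob None 1172
round_lid c [ 435.7 -143.5] diam 90.2 ztop 17.7  knob [ 436.18433683 -137.90612988] 4218
top:
hex_lid c [ 426.7 -341.1] diam 100.4 ztop 15.7 flat-normal 23.2 mod 60, width 96.2 knob [ 426.58981732 -340.23123963] 843
large_square_lid c [646.9 140.8] diam 110.6 ztop 16.0 flat-normal 74.5 mod 90, width 98.8 knob [646.29573396 140.22376557] 966
small_square_lid c [610.5 333.2] diam 84.0 ztop 15.8 flat-normal 77.9 mod 90, width 75.6 knob [610.05771428 332.08701542] 557
round_lid c [ 435.9 -138.8] diam 96.2 ztop 16.0  knob [ 435.76862694 -138.33352867] 780
hex_box c [397.  344.7] diam 94.6 ztop 48.1 flat-normal 30.4 mod 60, width 90.6 knob None 229
large_square_box c [ 617.1 -326.4] diam 104.2 ztop 54.5 flat-normal 67.6 mod 90, width 93.1 knob None 264
small_square_box c [ 658.  -146.9] diam 77.0 ztop 70.2 flat-normal 6.9 mod 90, width 68.9 knob None 191
round_box c [434.6 132.2] diam 89.8 ztop 60.0  knob None 185
tea_cup c [557.6   2.1] diam 62.8 ztop 58.0  knob None 88
dist/row mm 58.81389615655139 now [ 0.4987 -0.2805  0.3803] yaw 90.01
[0.0588 0.0002 0.    ] [0. 0. 0.]
[0.0588 0.0002 0.    ] [0. 0. 0.]
[0.0588 0.0002 0.    ] [0. 0. 0.]
[0.0588 0.0002 0.    ] [0. 0. 0.]
[0.0588 0.0002 0.    ] [0. 0. 0.]
[0.0588 0.0002 0.    ] [0. 0. 0.]
[0.0588 0.0002 0.    ] [0. 0. 0.]
[0.0588 0.0002 0.    ] [0. 0. 0.]
```

Call:
apply_moves --motion "50 -0.03 -0.036 0.045 0 0 0;50 -0.0295 -0.036 0.045 0 0 0;50 0 0 0.06 0 0 0;50 0 0 0.06 0 0 0;50 0 0 0.06 0 0 0;50 0 0 0.04 0 0 0;50 0 0 0.02 0 0 0;50 0 0 0.01 0 0 0;50 0 0 0 0 0 0;50 0 0 0 0 0 0"

```text
time: 3.95
tool_pos: [0.4299, -0.3388, 0.0446]
tool_rot: [3.14, 0.002, 1.571]
contact_force: [0.6, -0.4, -0.1]
finger_gap: 0.0427
grasp_force: 0.0
```

Call:
apply_moves --motion "50 -0.001 -0.003 0.005 0 0 0;50 0 0 0 0 0 0;0 0 0 0 0 0 0;0 0 0 0 0 0 0;0 0 0 0 0 0 0;0 0 0 0 0 0 0;0 0 0 -0.02 0 0 0;0 0 0 -0.04 0 0 0;0 0 0 -0.05 0 0 0;0 0 0 -0.05 0 0 0"

```text
time: 5.2
tool_pos: [0.4261, -0.3388, 0.1993]
tool_rot: [-3.141, -0.001, 1.571]
contact_force: [0.0, -0.2, -1.6]
finger_gap: 0.015
grasp_force: 58.6
```

Call:
apply_moves --motion "0 0.03 -0.003 0 0 0 0;0 0.06 -0.003 0 0 0 0;0 0.062 -0.003 0 0 0 0;0 0.062 -0.003 0 0 0 0;0 0.062 -0.003 0 0 0 0;0 0.062 -0.003 0 0 0 0;0 0.062 -0.003 0 0 0 0;0 0.062 -0.003 0 0 0 0;0 0.062 -0.003 0 0 0 0;0 0.05 -0.002 0 0 0 0"

```text
time: 6.45
tool_pos: [0.3967, 0.2373, 0.1982]
tool_rot: [3.142, -0.0, 1.572]
contact_force: [0.4, -0.2, -0.1]
finger_gap: 0.0146
grasp_force: 58.7
```

```bash
python3 - <<'E'
from h import *
plan(.397,.3455,.16,97.2,6)
E
```

```text
dist/row mm 19.129256709883144 now [0.3967 0.2373 0.1982] yaw 90.07
[0.018  0.0001 0.0064] [ 0.   -0.   -1.19]
[0.018  0.0004 0.0064] [ 0.   -0.   -1.19]
[0.018  0.0008 0.0064] [ 0.   -0.   -1.19]
[0.018  0.0012 0.0064] [ 0.   -0.   -1.19]
[0.018  0.0016 0.0064] [ 0.   -0.   -1.19]
[0.0179 0.0019 0.0064] [ 0.   -0.   -1.19]
```

Call:
apply_moves --motion "0 0.027 0 0.01 0 0 0;0 0.027 0 0.01 0 0 0;0 0.027 0 0.01 0 0 0;0 0.027 0 0.01 0 0 0;0 0 0 0 0 0 -3.6;0 0 0 0 0 0 -3.6;0 0 0 0 0 0 0;0 0 0 0 0 0 0;0 0 0 0 0 0 0;0 0 0 0 0 0 0"

```text
time: 7.7
tool_pos: [0.3974, 0.3428, 0.1586]
tool_rot: [3.141, -0.0, 1.696]
contact_force: [-0.4, 0.8, -0.4]
finger_gap: 0.0152
grasp_force: 58.7
```

```bash
python3 - <<'E'
from h import *
s=read_state();print(s['tool_pos'],s['tool_rot'],s['finger_gap'])
p,d=camera('wrist');cv2.imwrite('pics/w2.png',p[:,:,::-1])
W=cloud(pose('wrist',s),d)
# lid plate in hand
m=(d>0)&(np.hypot(W[...,0]-s['tool_pos'][0],W[...,1]-s['tool_pos'][1])<.065)&(W[...,2]>.11)&(W[...,2]<.145)
q=W[m];print(len(q),np.percentile(q[:,2],[5,50,95]),q.min(0),q.max(0))
A=np.c_[q[:,:2]-q[:,:2].mean(0),np.ones(len(q))];print('slope',np.linalg.lstsq(A,q[:,2],rcond=None)[0])
E
```

```text
[0.39742682 0.34279254 0.15857123] [ 3.14148331e+00 -2.41018504e-05  1.69583312e+00] 0.015224647784313365
21051 [0.13596556 0.13721475 0.13845945] [0.34230912 0.29347449 0.12901969] [0.4521258  0.39110319 0.14498056]
slope [ 0.00232962 -0.00672013  0.1372028 ]
```

View pics/w2.png

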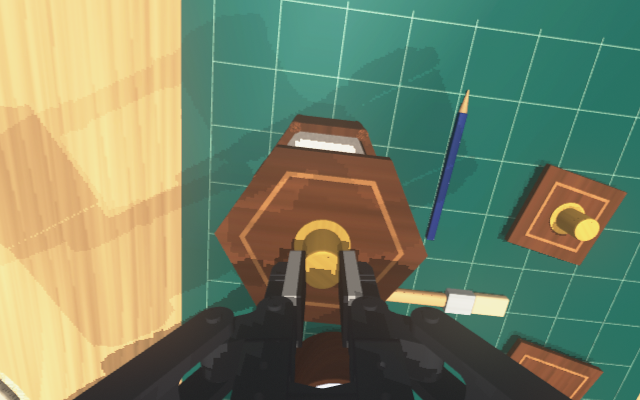

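Call:
apply_moves --motion "0 0.002 0 0.02 0 0 0;0 0 0 0.02 0 0 0;0 0 0 0.015 0 0 0;0 0 0 0.012 0 0 0;0 0 0 0.008 0 0 0;0 0 0 0.004 0 0 0;0 0 0 0 0 0 0;40 0 0 0 0 0 0;40 0 0 0 0 0 0;40 0 0 0 0 0 0"

```text
time: 9.0
tool_pos: [0.3973, 0.3449, 0.0798]
tool_rot: [3.141, -0.0, 1.696]
contact_force: [0.7, 0.4, -0.3]
finger_gap: 0.0343
grasp_force: 0.0
```

Call:
apply_moves --motion "40 0 0 -0.02 0 0 0;40 0 0 -0.04 0 0 0;40 0 0 -0.06 0 0 0;40 0 0 -0.04 0 0 3.6;40 0 0 0 0 0 3.6;50 -0.003 0.053 0 0 0 0;50 -0.003 0.053 0 0 0 0;50 -0.003 0.053 0 0 0 0;50 -0.003 0.053 0 0 0 0;50 0 0 0 0 0 0"

```text
time: 10.25
tool_pos: [0.6127, 0.3317, 0.2376]
tool_rot: [3.141, 0.001, 1.568]
contact_force: [-0.2, 0.3, -0.1]
finger_gap: 0.0428
grasp_force: 0.0
```

```bash
python3 - <<'E'
from h import *
P=pose('top');p,d=camera('top');W=cloud(P,d)
def seat(n,h):
    x,y,_,_=OBJ[n];m=(np.hypot(W[...,0]-x,W[...,1]-y)<.04)&(d>0);q=W[m];q=q[q[:,2]<h+.035]
    k=q[(q[:,2]>h+.015)]
    m=q[q[:,2]<h+.012];A=np.c_[m[:,:2]-m[:,:2].mean(0),np.ones(len(m))]
    print(n,'plate fit',np.linalg.lstsq(A,m[:,2],rcond=None)[0].round(4),'expect',h,'knob',k[:,:2].mean(0),len(k))
seat('hex_box',.057)
OBJ['hl']=(.397,.3447,.057,6);measure(P,d,['hl','small_square_lid'])
plan(.610,.332,.042,90,6)
E
```

```text
hex_box plate fit [-0.0021 -0.0185  0.0561] expect 0.057 knob [0.39772792 0.34140129] 41
hl c [424.  298.5] diam 50.6 ztop 651.1 flat-normal 55.0 mod 60, width 63.6 knob None 979
small_square_lid c [603.5 325.4] diam 118.2 ztop nan flat-normal 21.2 mod 90, width 113.7 knob [597.08762515 320.03680707] 6457
dist/row mm 32.68058096555111 now [0.6103 0.3322 0.2381] yaw 89.88
[-0.      0.      0.0327] [-0.02  0.01 -0.02]
[-0.      0.      0.0327] [-0.02  0.01 -0.02]
[-0.     -0.      0.0327] [-0.02  0.01 -0.02]
[-0.     -0.      0.0327] [-0.02  0.01 -0.02]
[-0.     -0.      0.0327] [-0.02  0.01 -0.02]
[-0.     -0.      0.0327] [-0.02  0.01 -0.02]
  return _methods._mean(a, axis=axis, dtype=dtype,
  ret = ret.dtype.type(ret / rcount)
```

Call:
apply_moves --motion "50 0 0 0.05 0 0 0;50 0 0 0.06 0 0 0;50 0 0 0.05 0 0 0;50 0 0 0.025 0 0 0;50 0 0 0.013 0 0 0;50 0 0 0 0 0 0;0 0 0 0 0 0 0;0 0 0 0 0 0 0;0 0 0 0 0 0 0;0 0 0 0 0 0 0"

```text
time: 11.55
tool_pos: [0.6094, 0.3329, 0.0421]
tool_rot: [3.141, -0.0, 1.57]
contact_force: [-0.6, -0.2, 2.1]
finger_gap: -0.0001
grasp_force: 1.2
```

```bash
python3 - <<'E'
from h import *
p,d=camera('wrist');cv2.imwrite('pics/w3.png',p[:,:,::-1]);s=read_state();print(s['finger_gap'],s['grasp_force'],s['contact_force'],s['tool_pos'])
E
```

```text
-2.481914395063337e-06 1.2016461789608002 [-0.3486967   0.07148075  2.85036272] [0.60943555 0.33282858 0.04211115]
```

View pics/w3.png

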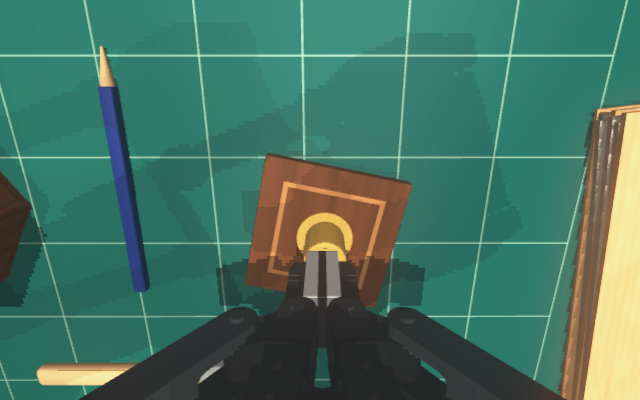

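```bash
python3 - <<'E'
from h import *
s=read_state();p,d=camera('wrist');W=cloud(pose('wrist',s),d)
hsv=cv2.cvtColor(p,cv2.COLOR_RGB2HSV);b=cv2.inRange(hsv,(18,120,60),(35,255,255))>0
b[:200]=0;b[280:]=0;b[:,:280]=0;b[:,370:]=0
q=W[b&(d>0)];print(len(q),q.min(0),q.max(0),q.mean(0))
for v in range(212,262,4):
    r=b[v]; 
    if r.any(): print(v,np.where(r)[0].min(),np.where(r)[0].max(),W[v,325].round(4))
m=(d>0)&(np.hypot(W[...,0]-.61,W[...,1]-.333)<.065)&(W[...,2]>.013)&(W[...,2]<.021);q=W[m]
r=cv2.minAreaRect((q[:,:2]*1000).astype(np.float32));print(r,np.median(q[:,2]))
print('finger',[W[v,u].round(4) for v,u in((256,315),(270,315),(290,315))])
E
```

```text
1913 [0.59660698 0.32679197 0.01710399] [0.624683  0.3498759 0.044715 ] [0.61082313 0.34216178 0.02835871]
216 310 338 [0.6111 0.3479 0.0187]
220 305 344 [0.6112 0.3458 0.0188]
224 301 347 [0.6111 0.3456 0.0234]
228 299 349 [0.6111 0.3453 0.0277]
232 298 351 [0.611  0.3456 0.0329]
236 297 351 [0.611  0.3455 0.0372]
240 297 351 [0.6109 0.3455 0.0415]
244 297 351 [0.6109 0.3443 0.0429]
248 299 349 [0.6109 0.3427 0.0437]
252 301 346 [0.6108 0.343  0.048 ]
256 304 345 [0.6108 0.3436 0.0527]
260 304 346 [0.6108 0.3433 0.0556]
((610.63134765625, 335.4925842285156), (74.3956069946289, 74.16549682617188), 78.08592987060547) 0.01768510277948046
finger [array([0.6066, 0.3438, 0.0531]), array([0.6068, 0.3435, 0.0638]), array([0.607 , 0.3429, 0.0766])]
```

```bash
python3 - <<'E'
import cv2
a=cv2.imread('pics/w3.png')[190:330,230:430];b=cv2.imread('pics/w2.png')[190:330,230:430]
cv2.imwrite('pics/cmp.png',cv2.resize(cv2.hconcat([a,b]),None,fx=2,fy=2,interpolation=cv2.INTER_NEAREST))
E
```

```text
(no output)
```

View pics/cmp.png

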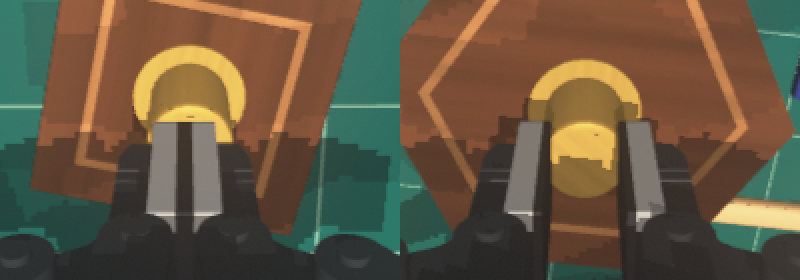

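Call:
apply_moves --motion "50 0 0 -0.01 0 0 0;50 0 0 0 0 0 0;50 0 0 0 0 0 0;50 0 0 0 0 0 0;50 0.003 0.001 0.006 0 0 0;50 0 0 0.006 0 0 0;50 0 0 0.004 0 0 0;50 0 0 0.003 0 0 0;50 0 0 0.002 0 0 0;50 0 0 0 0 0 0"

```text
time: 12.9
tool_pos: [0.6101, 0.3357, 0.0304]
tool_rot: [-3.141, 0.0, 1.571]
contact_force: [-0.7, 0.7, -0.1]
finger_gap: 0.0427
grasp_force: 0.0
```

```bash
python3 - <<'E'
from h import *
s=read_state();p,d=camera('wrist');W=cloud(pose('wrist',s),d)
cv2.imwrite('pics/w4.png',cv2.resize(p[170:350,200:450,::-1],None,fx=3,fy=3,interpolation=cv2.INTER_NEAREST));print(s['finger_gap'],s['contact_force'],s['tool_pos'])
E
```

```text
0.042749704473613565 [-0.71931471  0.70674053 -0.0561182 ] [0.61011064 0.33572769 0.03041723]
```

View pics/w4.png

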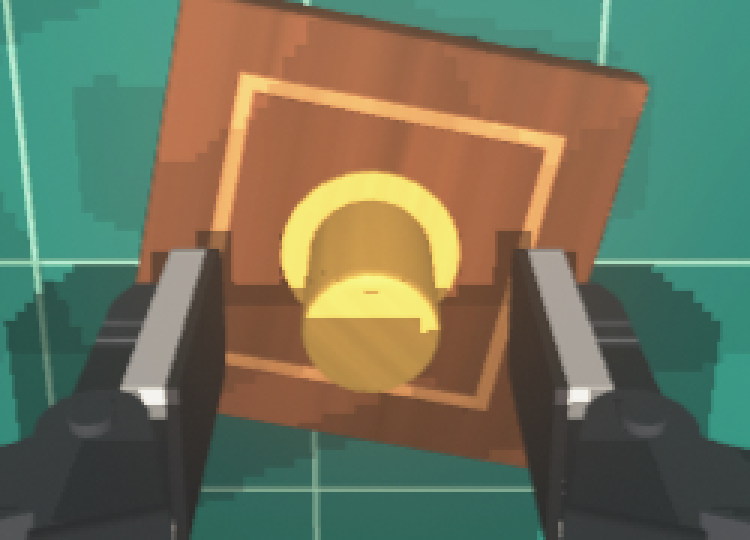

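Call:
apply_moves --motion "0 0 0 0 0 0 0;0 0 0 0 0 0 0;0 0 0 0 0 0 0;0 0 0 0 0 0 0;0 0 0 0 0 0 0;0 0 0 -0.01 0 0 0;0 0 0 -0.02 0 0 0;0 0 0 -0.02 0 0 0;0 0 0 0 0 0 0;0 0 0 0 0 0 0"

```text
time: 14.2
tool_pos: [0.6095, 0.3355, 0.0798]
tool_rot: [-3.14, 0.001, 1.571]
contact_force: [-0.4, -0.5, -1.3]
finger_gap: 0.0168
grasp_force: 58.7
```

Call:
apply_moves --motion "0 0 0 -0.05 0 0 0;0 -0.01 0.006 -0.05 0 0 0;0 -0.05 0.006 -0.02 0 0 0;0 -0.06 0.006 0 0 0 0;0 -0.06 0.006 0 0 0 0;0 -0.06 0.006 0 0 0 0;0 -0.06 0.006 0 0 0 0;0 -0.06 0.006 0 0 0 0;0 -0.06 0.006 0 0 0 0;0 -0.03 0 0 0 0 0"

```text
time: 15.45
tool_pos: [0.6575, -0.1177, 0.1988]
tool_rot: [-3.139, 0.0, 1.568]
contact_force: [-0.3, 0.3, -0.5]
finger_gap: 0.0169
grasp_force: 58.8
```

Call:
apply_moves --motion "0 -0.02 0 0 0 0 0;0 -0.012 0 0 0 0 0;0 0 0 0 0 0 -6.2;0 0 0 0 0 0 -6.3;0 0 0 0 0 0 -6.2;0 0 0 0 0 0 0;0 0 0 0 0 0 0;0 0 0 0 0 0 0;0 0 0 0 0 0 0;0 0 0 0 0 0 0"

```text
time: 16.7
tool_pos: [0.658, -0.1463, 0.2006]
tool_rot: [3.142, 0.0, 1.897]
contact_force: [0.6, 0.2, -0.5]
finger_gap: 0.0172
grasp_force: 58.8
```

```bash
cat >> h.py <<'E'
def inhand(box,k=4):
    """lid held in the hand and the visible box rim under it, wrist view"""
    s=read_state();p,d=camera('wrist');W=cloud(pose('wrist',s),d);t=s['tool_pos']
    zz=W[...,2];m=(d>0)&(np.hypot(W[...,0]-t[0],W[...,1]-t[1])<.072)
    a=W[m&(zz<t[2]-.006)&(zz>t[2]-.03)];zp=np.median(a[:,2]);q=a[abs(a[:,2]-zp)<.004]
    A=np.c_[q[:,:2]-q[:,:2].mean(0),np.ones(len(q))];print('tcp',t.round(4),'yaw',np.degrees(s['tool_rot'][2]).round(2),'gap',s['finger_gap'])
    print('plate z',zp,'tcp-plate',t[2]-zp,'slopes',np.linalg.lstsq(A,q[:,2],rcond=None)[0][:2])
    print('plate rect',cv2.minAreaRect((q[:,:2]*1000).astype(np.float32)),'min',q.min(0),'max',q.max(0))
    x,y,h,_=OBJ[box];b=W[(d>0)&(np.hypot(W[...,0]-x,W[...,1]-y)<.075)&(abs(zz-h)<.005)]
    if len(b)>20: print('rim seen',cv2.minAreaRect((b[:,:2]*1000).astype(np.float32)),'max',b.max(0),len(b))
    return p
E
python3 - <<'E'
from h import *
p=inhand('small_square_box');cv2.imwrite('pics/w5.png',p[:,:,::-1])
E
```

```text
tcp [ 0.658  -0.1463  0.2006] yaw 108.67 gap 0.017200438468421793
plate z 0.1873529072237304 tcp-plate 0.01324789402399909 slopes [ 0.00916762 -0.00376477]
plate rect ((658.1650390625, -146.5465087890625), (74.53833770751953, 74.90068054199219), 6.958841323852539) min [ 0.6173016  -0.18816791  0.18335761] max [ 0.6968214  -0.10546897  0.19133122]
rim seen ((655.1129760742188, -125.42037963867188), (68.20518493652344, 28.21738052368164), 6.447625637054443) max [ 0.69017583 -0.10776351  0.0748053 ] 1241
```

View pics/w5.png

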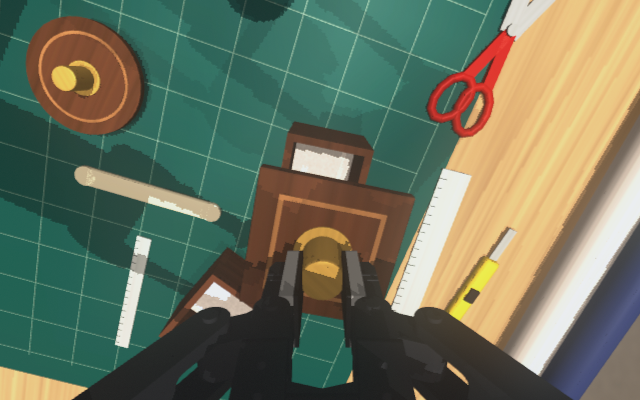

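Call:
apply_moves --motion "0 0.001 0 0.03 0 0 0;0 0 0 0.03 0 0 0;0 0 0 0.02 0 0 0;0 0 0 0.014 0 0 0;0 0 0 0.008 0 0 0;0 0 0 0.005 0 0 0;0 0 0 0 0 0 0;45 0 0 0 0 0 0;45 0 0 0 0 0 0;45 0 0 0 0 0 0"

```text
time: 18.0
tool_pos: [0.6579, -0.1453, 0.094]
tool_rot: [3.141, 0.001, 1.897]
contact_force: [-0.4, 0.8, 0.3]
finger_gap: 0.0387
grasp_force: 0.0
```

Call:
apply_moves --motion "45 0 0 -0.02 0 0 0;45 0 0 -0.04 0 0 0;45 0 0 -0.05 0 0 0;45 0 0 -0.04 0 0 6.2;45 0 0 0 0 0 6.3;45 0 0 0 0 0 6.2;45 0 -0.05 0 0 0 0;45 0 -0.05 0 0 0 0;45 0 -0.05 0 0 0 0;45 0 -0.05 0 0 0 0"

```text
time: 19.25
tool_pos: [0.4561, -0.1451, 0.2438]
tool_rot: [3.141, 0.001, 1.571]
contact_force: [-0.8, -0.5, 0.3]
finger_gap: 0.0382
grasp_force: 0.0
```

```bash
python3 - <<'E'
from h import *
OBJ['ssl']=(.658,-.147,.079,4)
P=pose('top');p,d=camera('top');measure(P,d,['ssl','round_lid'])
s=read_state();p,d=camera('wrist');measure(pose('wrist',s),d,['round_lid'])
plan(.436,-.138,.24,90,4)
E
```

```text
ssl c [ 659.2 -146.5] diam 82.6 ztop 78.0 flat-normal 6.9 mod 90, width 74.7 knob None 606
round_lid c [ 436.7 -137.4] diam 130.0 ztop 15.8  knob [ 440.68590381 -138.12589517] 6701
round_lid c [ 447.8 -141.4] diam 64.8 ztop nan  knob [ 448.22331677 -134.81651663] 32643
dist/row mm 4.472943379379542 now [ 0.4524 -0.1441  0.2438] yaw 89.91
[ 0.0015 -0.0041  0.001 ] [-0.05 -0.01 -0.02]
[ 0.0015 -0.0041  0.001 ] [-0.05 -0.01 -0.02]
[ 0.0015 -0.0041  0.001 ] [-0.05 -0.01 -0.02]
[ 0.0015 -0.0041  0.001 ] [-0.05 -0.01 -0.02]
  return _methods._mean(a, axis=axis, dtype=dtype,
  ret = ret.dtype.type(ret / rcount)
```

Call:
apply_moves --motion "50 0.003 -0.008 0.03 0 0 0;50 0.003 -0.008 0.06 0 0 0;50 0 0 0.06 0 0 0;50 0 0 0.03 0 0 0;50 0 0 0.02 0 0 0;50 0 0 0.008 0 0 0;50 0 0 0 0 0 0;50 0 0 0 0 0 0;50 0 0 0 0 0 0;50 0 0 0 0 0 0"

```text
time: 20.6
tool_pos: [0.4421, -0.1394, 0.0361]
tool_rot: [3.14, 0.001, 1.571]
contact_force: [-0.3, 0.2, 0.5]
finger_gap: 0.0429
grasp_force: 0.0
```

```bash
cat >> h.py <<'E'
def knob(z=.0435):
    """knob near the open fingers, wrist view: top disc by depth"""
    s=read_state();p,d=camera('wrist');W=cloud(pose('wrist',s),d);t=s['tool_pos']
    m=(d>0)&(np.hypot(W[...,0]-t[0],W[...,1]-t[1])<.03)&(abs(W[...,2]-z)<.003)
    hsv=cv2.cvtColor(p,cv2.COLOR_RGB2HSV);m&=cv2.inRange(hsv,(15,90,40),(38,255,255))>0
    q=W[m];print('tcp',t.round(4),'knob',q.mean(0),'size',np.ptp(q,axis=0),len(q));return p
E
python3 - <<'E'
from h import *
knob()
E
```

```text
tcp [ 0.4421 -0.1394  0.0361] knob [ 0.43538171 -0.13555354  0.04320254] size [0.01987135 0.02085819 0.00468298] 1470
```

Call:
apply_moves --motion "50 0.003 -0.0065 0 0 0 0;50 0 0 0.006 0 0 0;50 0 0 0 0 0 0;0 0 0 0 0 0 0;0 0 0 0 0 0 0;0 0 0 0 0 0 0;0 0 0 0 0 0 0;0 0 0 -0.02 0 0 0;0 0 0 -0.05 0 0 0;0 0 0 -0.05 0 0 0"

```text
time: 21.9
tool_pos: [0.4347, -0.136, 0.1502]
tool_rot: [-3.14, -0.001, 1.571]
contact_force: [0.5, -0.4, -1.1]
finger_gap: 0.017
grasp_force: 58.7
```

Call:
apply_moves --motion "0 0.02 0 -0.05 0 0 0;0 0.04 0 0 0 0 0;0 0.05 0 0 0 0 0;0 0.05 0 0 0 0 0;0 0.05 0 0 0 0 0;0 0.04 0 0 0 0 0;0 0.018 0 0 0 0 0;0 0 0 0 0 0 0;0 0 0 0 0 0 0;0 0 0 0 0 0 0"

```text
time: 23.15
tool_pos: [0.4353, 0.1308, 0.1994]
tool_rot: [-3.141, 0.001, 1.569]
contact_force: [-0.2, -0.1, -0.4]
finger_gap: 0.0172
grasp_force: 58.8
```

```bash
python3 - <<'E'
from h import *
p=inhand('round_box')
E
```

```text
tcp [0.4353 0.1308 0.1994] yaw 89.91 gap 0.017221114464952666
plate z 0.18736374447429507 tcp-plate 0.012033068295913274 slopes [ 0.00125623 -0.00410975]
plate rect ((434.2886962890625, 131.30523681640625), (98.11397552490234, 95.31597137451172), 31.68792724609375) min [0.38626242 0.08088505 0.18336552] max [0.48408701 0.17936469 0.19133778]
rim seen ((434.2841491699219, 161.13214111328125), (88.70492553710938, 38.03356170654297), 0.4964303970336914) max [0.47878832 0.18014181 0.06469548] 1148
```

Call:
apply_moves --motion "0 0.003 -0.001 0.03 0 0 0;0 0 0 0.035 0 0 0;0 0 0 0.025 0 0 0;0 0 0 0.015 0 0 0;0 0 0 0.008 0 0 0;0 0 0 0.004 0 0 0;0 0 0 0 0 0 0;45 0 0 0 0 0 0;45 0 0 0 0 0 0;45 0 0 0 0 0 0"

```text
time: 24.45
tool_pos: [0.4345, 0.1348, 0.0829]
tool_rot: [3.141, -0.0, 1.571]
contact_force: [0.2, -0.6, -0.5]
finger_gap: 0.0384
grasp_force: 0.0
```

Call:
apply_moves --motion "45 0 0 -0.02 0 0 0;45 0 0 -0.04 0 0 0;45 0 0 -0.05 0 0 0;45 0 0 -0.04 0 0 0;45 0.002 0.05 0 0 0 0;45 0.002 0.055 0 0 0 0;45 0.002 0.055 0 0 0 0;45 0.002 0.052 0 0 0 0;45 0 0 0 0 0 0;45 0 0 0 0 0 0"

```text
time: 25.7
tool_pos: [0.6454, 0.1427, 0.2319]
tool_rot: [-3.139, 0.0, 1.571]
contact_force: [-0.8, -0.3, -0.3]
finger_gap: 0.0385
grasp_force: 0.0
```

```bash
python3 - <<'E'
from h import *
knob()
OBJ['rl']=(.4345,.132,.069,0);OBJ['hl']=(.397,.3447,.057,6)
P=pose('top');p,d=camera('top');
s=read_state();p,dw=camera('wrist');
for n in('rl','hl'):
    for q in((P,d),(pose('wrist',s),dw)):
        try:measure(*q,[n])
        except Exception as e:print(n,e)
E
```

```text
tcp [0.6454 0.1427 0.2319] knob [0.64684526 0.14305757 0.04323549] size [0.01926126 0.0191222  0.00463026] 326
rl c [433.  121.8] diam 123.2 ztop 667.8  knob None 5859
rl c [434.9 134.1] diam 98.2 ztop 69.6  knob None 9258
hl c [398.5 371.2] diam 58.2 ztop 55.9 flat-normal 28.1 mod 60, width 64.9 knob None 273
hl attempt to get argmax of an empty sequence
```

Call:
apply_moves --motion "50 0 0.001 0.04 0 0 0;50 0 0 0.06 0 0 0;50 0 0 0.05 0 0 0;50 0 0 0.03 0 0 0;50 0 0 0.015 0 0 0;50 0 0 0.007 0 0 0;50 0 0 0 0 0 0;50 0 0 0 0 0 0;50 0 0 0 0 0 0;50 0 0 0 0 0 0"

```text
time: 27.1
tool_pos: [0.6476, 0.1427, 0.0311]
tool_rot: [3.141, -0.0, 1.571]
contact_force: [-0.4, 0.5, -0.0]
finger_gap: 0.0427
grasp_force: 0.0
```

```bash
python3 - <<'E'
from h import *
knob()
E
```

```text
tcp [0.6476 0.1427 0.0311] knob [0.64662195 0.14409268 0.04313247] size [0.03012761 0.02024581 0.00452822] 1546
```

Call:
apply_moves --motion "0 0 0 0 0 0 0;0 0 0 0 0 0 0;0 0 0 0 0 0 0;0 0 0 0 0 0 0;0 0 0 -0.02 0 0 0;0 0 0 -0.05 0 0 0;0 0 0 -0.05 0 0 0;0 0 0 -0.05 0 0 0;0 -0.03 -0.002 0 0 0 0;0 -0.05 -0.004 0 0 0 0"

```text
time: 28.4
tool_pos: [0.6416, 0.0633, 0.2008]
tool_rot: [3.14, -0.0, 1.574]
contact_force: [0.9, -0.3, -1.5]
finger_gap: 0.0168
grasp_force: 58.8
```

Call:
apply_moves --motion "0 -0.055 -0.004 0 0 0 0;0 -0.055 -0.004 0 0 0 0;0 -0.055 -0.004 0 0 0 0;0 -0.055 -0.004 0 0 0 0;0 -0.055 -0.004 0 0 0 0;0 -0.055 -0.004 0 0 0 0;0 -0.04 -0.001 0 0 0 0;0 -0.019 0 0 0 0 0;0 0 0 0 0 0 3.5;0 0 0 0 0 0 3.4"

```text
time: 29.65
tool_pos: [0.6162, -0.3254, 0.1998]
tool_rot: [-3.141, -0.002, 1.448]
contact_force: [-0.2, -0.8, -1.4]
finger_gap: 0.017
grasp_force: 58.8
```

```bash
python3 - <<'E'
from h import *
for i in range(6): camera('wrist')   # settle 0.3 s
inhand('large_square_box')
E
```

```text
tcp [ 0.6163 -0.3256  0.2005] yaw 83.17 gap 0.017028337740396242
plate z 0.1873151649983784 tcp-plate 0.013161017115738055 slopes [ 0.00142025 -0.00379813]
plate rect ((616.3345947265625, -325.55914306640625), (98.98516845703125, 98.3681640625), 67.9214096069336) min [ 0.55329591 -0.38103635  0.18334666] max [ 0.67958936 -0.2619046   0.19130403]
rim seen ((629.7413940429688, -291.9603271484375), (21.015527725219727, 91.94258880615234), 67.64981842041016) max [ 0.67618529 -0.26511924  0.0586384 ] 1240
```

Call:
apply_moves --motion "0 0 0 0.035 0 0 0;0 0 0 0.035 0 0 0;0 0 0 0.025 0 0 0;0 0 0 0.015 0 0 0;0 0 0 0.008 0 0 0;0 0 0 0.005 0 0 0;0 0 0 0 0 0 0;45 0 0 0 0 0 0;45 0 0 0 0 0 0;45 0 0 0 0 0 0"

```text
time: 31.25
tool_pos: [0.6164, -0.3265, 0.0782]
tool_rot: [3.141, 0.001, 1.45]
contact_force: [-0.9, -0.1, 0.1]
finger_gap: 0.0382
grasp_force: 0.0
```

Call:
apply_moves --motion "45 0 0 -0.02 0 0 0;45 0 0 -0.04 0 0 0;45 0 0 -0.06 0 0 0;45 0 0 -0.06 0 0 0;45 -0.04 -0.02 -0.05 0 0 0;45 -0.05 -0.02 -0.04 0 0 0;45 -0.03 0 0 0 0 0;45 0 0 0 0 0 0;45 0 0 0 0 0 0;45 0 0 0 0 0 0"

```text
time: 32.5
tool_pos: [0.5658, -0.4334, 0.3411]
tool_rot: [-3.141, -0.001, 1.452]
contact_force: [-0.2, 0.3, -0.1]
finger_gap: 0.0385
grasp_force: 0.0
```

```bash
python3 - <<'E'
from h import *
OBJ.update(rl=(.4345,.132,.069,0),hl=(.397,.3447,.057,6),ssl=(.658,-.147,.079,4),lsl=(.6167,-.326,.063,4))
P=pose('top');p,d=camera('top');cv2.imwrite('pics/top9.png',p[:,:,::-1])
s=read_state();pw,dw=camera('wrist');print(s['tool_pos'])
for n in('rl','hl','ssl','lsl','tea_cup'):
    for q in((P,d),(pose('wrist',s),dw)):
        try:measure(*q,[n])
        except Exception as e:print(n,e)
E
```

```text
[ 0.56587652 -0.43352327  0.34127674]
rl c [435.1 132.3] diam 96.8 ztop 67.8  knob None 869
rl attempt to get argmax of an empty sequence
hl c [397.7 342.8] diam 100.8 ztop 55.9 flat-normal 29.5 mod 60, width 97.1 knob None 915
hl attempt to get argmax of an empty sequence
ssl c [ 658.7 -147.3] diam 83.2 ztop 78.1 flat-normal 7.2 mod 90, width 74.5 knob None 617
ssl attempt to get argmax of an empty sequence
lsl c [ 617.5 -327.9] diam 111.2 ztop 62.1 flat-normal 68.2 mod 90, width 99.5 knob None 1065
lsl c [ 617.4 -329.3] diam 108.2 ztop 63.9 flat-normal 67.9 mod 90, width 98.2 knob None 8235
tea_cup c [557.7   2.1] diam 62.6 ztop 57.8  knob None 86
tea_cup attempt to get argmax of an empty sequence
```

View pics/top9.png

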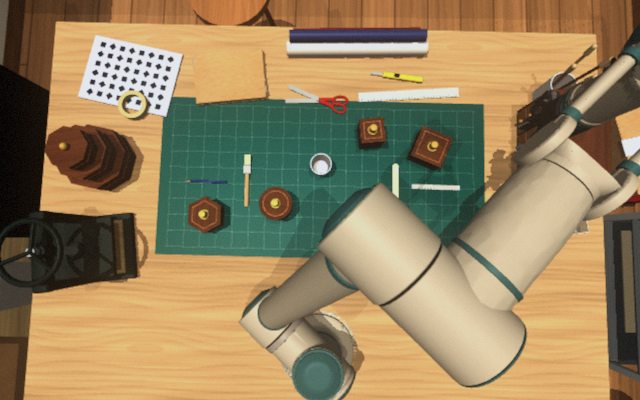

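The view shows all four lids on their boxes: hex at (206,215), round at (276,203), small square at (372,131) and large square at (431,147). The cup at (320,165) has not moved. Heights, centres and yaws all match the seated values.

```bash
python3 -c "
from workcell import *
s=read_state();print(s['time'],max(abs(x) for x in s['qd']),s['contact_force']);print(finish_job())"
```

```text
32.6 0.0046979245511915785 [-0.11427124 -0.00558435  0.14505207]
the job is handed in; nothing more can be done
None
```

All four lids are on their own boxes and measure as seated, centred within about 3 mm with corners within about 1°. The tea cup did not move, and I handed the job in at 32.6 s; no verdict was returned.

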